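Unplug the eyelet press and set the sole under its punch

TASK

Make the eyelet press safe first: pull the red safety plug straight up out of its sprung socket in the grey control box and put it in the blue tray. Then, with the plug in the tray, shift the leather sole along the press's grey board until the white dot on it is directly below the punch tip, and leave it lying flat there. Leave the flask, the glue tin and the awl where they are.

Things in the scene. Friction and masses are not known exactly. Their poses are not given: they have to be found in the camera images.
- plug: Red ribbed plug, loose, at the start seated in the control box. Head: block 36 (x) x 24 (y) x 36 mm high; grip it across y. Below it a round steel shank, 17 mm thick, 33 mm long, in whose groove two sprung balls sit: about 10 N straight up frees it within the first few mm. Origin: centre of the head's underside, level with the box's top when seated; z up along the plug. About 60 g.
- box: Grey control box, fixed, 70 x 70 mm, 70 mm high, with a brass spring housing on its two y sides. Origin: centre of its underside, on the bench; z up.
- socket (a point): Centre of the round socket's mouth in the middle of the control box's top face, 70 mm above the bench; hole 18.5 mm wide, 37 mm deep, straight down.
- tray: Blue open tray, fixed, 140 (its x) x 110 (its y) mm, 35 mm high, walls and floor about 4 mm. Origin: centre of its underside, on the bench.
- press: Green C-frame bench press on a fixed grey board 200 mm (x) by 460 mm (y, from -260 to +200), 18 mm thick. Origin: on the bench directly below the punch tip. Column 150 mm from the tip on the +y side, throat open to -y. The arm over the tip is 36 mm wide, its top 225 mm above the bench; the ram, 28 mm across, begins 95 mm above the bench.
- punch_tip (a point): Lower end of the dark pointed punch, fixed, 42 mm above the bench, 18 mm above the top face of the sole when it lies on the board.
- sole: Brown leather sole, stiff, loose, lying outer face up on the press's board, toe (its +x) towards the punch. 230 mm long, up to 76 mm wide, 6 mm thick, with a dark heel block at its rear end. Origin: in its underside, 100 mm from the rear end and 130 mm from the toe end; z up. About 160 g.
- mark (a point): Centre of the white dot, 12 mm across, on the sole's top face, 85 mm ahead of the sole's origin towards the toe.
- heel (a point): Middle of the heel block's top face, 31 mm above the sole's underside, 55 mm behind the sole's origin. The block is 54 mm wide across the sole's y, with flat sides about 40 mm long, and rises 25 mm above the sole; the sole is no wider than it there. Good place to grip, across the sole's y.
- flask: Green drinking flask with a black cap, loose, upright, 70 mm across, 200 mm high; origin: centre of its underside. To be left alone.
- glue_tin: Steel glue tin, loose, upright, 68 mm across, 85 mm high; origin: centre of its underside. To be left alone.
- awl: Awl with a wooden handle, loose, lying on the bench, 160 mm long along its x; origin near its middle. To be left alone.
Things that resemble listed ones, but are neither listed nor needed, are in the scene too. What is meant by the plug is not pink or yellow, and is the smaller of those in its own colour.

How it is judged:
By the outcome, as a careful person would: the job done as asked, in the order asked, and still so for the second after the job is handed in, with the robot touching nothing.
It also fails if it takes over 54 s, if anything falls off the work surface, if the arm or the gripper's body presses on something with over 40 N, if the wrist force passes 120 N, or if a joint passes its speed limit or range.

ROBOT

A 6-joint arm with a two-finger parallel gripper is mounted at the origin on the work surface. World frame = base frame: x ahead of the robot, y to its left, z up, the work surface at z = 0. Lengths are in m, angles in rad, forces in N, time in s.
With the tool pointing down it reaches from about 0.35 to 0.775 m from the base axis. Payload 5.5 kg.
Tool frame: the origin (TCP) lies where the fingers leave the gripper's body, on its centre line; the fingertips stand 73 mm ahead of it and the grasp point (between the pads) lies 54 mm ahead of it; z points along the fingers, y is the direction in which the jaws open and shut (so a half turn about z gives the same grasp; the last joint's range is limited). The gripper opens to 85 mm and grips with 20 to 120 N. Pads are 22 mm wide; open, the fingers measure 114 mm over their backs; the gripper's body (76 mm by 85 mm) begins 54 mm behind the grasp point. The pads swing forward as they close: fully open they stand 13 mm farther back than shut.
Start: joints at [-1.284, 0.313, 0.046, 1.304, 0, 1.431], TCP at [0.238, -0.523, 0.304] pointing down, gripper open.
Joint ranges: [-2.76, 2.76], [-0.86, 1.69], [-1.03, 1.26], [-2.2, 2.34], [-1.47, 1.5], [-3.14, 3.14]. Speed limits (rad/s): [2.57, 2.57, 3.14, 3.14, 3.14, 3.14].

INTERFACE

Orientations are given as a unit quaternion [w, x, y, z].
In Python, from workcell import env, read_camera, job, cut_out gives the robot as it stands.
- The arm moves only by the tool servo_tool, never from a script. Its argument "deltas" is a list of rows, each an object of numbers: "dx", "dy", "dz": the shift along the world's x, y, z in mm; "rx", "ry", "rz": the turn, a rotation vector about the world's x, y, z in rad; "fingers": the closure, from -1 (fully open) to 1 (shut). A call has 1 to 8 rows; each row shifts and turns the commanded pose from where the row before left it; what a row does not reach is not made up. A row lasts 1/10 s, in which the tool goes at most 50 mm and 8.59 degrees, less where a joint would pass 70% of its speed; a pose out of reach is approached as far as the arm can. A call is refused whole if a number of a shift passes 50 or a number of a turn 0.15, either way. A call with a gripper value outside its range is refused whole. The fingers move at their own pace and stop on an object; "newtons" is the grip in N (left out, the last holds). Time passes only in rows, so rows that do not move let the fingers close. It gives the time, the measured TCP pose, the force and the opening at its end, in the units of the state.
- env.get_state(): the state, without advancing time (a new reading comes with each control period).
- read_camera(name): name is "scene" or "side" or "wrist"; returns a dict with "img" (420x560x3 uint8, red, green, blue), "intrinsics" (3x3 intrinsics, pixels), "k1" (the pictures are not rectified: a ray, as slopes to the right and down, at radius r is drawn at 1 + k1 r^2 times it, then the intrinsics apply), "extrinsics" (4x4, takes a point from camera to world coordinates); the wrist camera has in their place "hand_eye" (4x4, takes a point from camera to tool coordinates, whose origin is the TCP and whose axes are the flange's). Camera axes: x right, y down, z forward; pixel columns grow to the right and rows downward; lengths in m; the calibration is good to about 2 mm. A picture is of the moment at which its call begins: read the wrist's pose just before it. There is no depth.
- job.hand_in(): hands the job in, once; it reports no verdict.
Trained networks look in the newest picture that a camera, given by its name, has taken for a name from the list of things; names that differ only in an ending like _2 or _b are one class to them, and where a whole thing is asked for, a point or a joint stands for the part that bears it (a point fixed in the world has none). Each returns a list of dicts, best first, with "confidence" (0 to 1); they miss things now and then, are a little off and sometimes report something else, mostly with a low value. They report only what shows in the picture. A call takes as long as a camera call. They do not tell look-alikes from the thing itself.
- cut_out(target, camera): "region" (420x560 bool, what is visible of it) and "extent" ([left, top, right, bottom] in pixels, round what is visible of it).
The state is a dict: "clock": time; "joint_pos": joint angles; "qvel": joint speeds; "tau": joint torques, N m; "tcp_pos": TCP position; "orientation": TCP orientation; "wrist_force": force on the tool from outside, world axes, zero at the start; "ft_torque": the same for the moment, N m; "finger_gap": finger opening in m.
Only numpy, scipy, OpenCV 4.12 (cv2) and the standard library are available. Lean on these libraries where they do the work, as an engineer would, in place of code of your own. Each camera call takes 0.05 s, during which the arm holds its last target. There are 200 camera calls.

## Working session

There is one attempt and no reset: what is moved stays moved. The work goes in short steps, Python scripts to look and compute and a tool call to move; the robot and the scene stay as the last step left them, time stands still between calls to the robot, and variables do not carry over. Pictures are saved under pics/ and viewed, about 8 in all and at most 12, crops included, and the job is handed in when it is done.

Besides the shell and the picture viewer there is one more tool, called as name(argument=value, ...) on one line, values as JSON. servo_tool: Moves the arm, as the interface text tells. Its arguments: {"type":"object","properties":{"deltas":{"type":"array"},"newtons":{"type":"number"}},"required":["deltas"]}

```bash
ls; mkdir -p pics; cat > h.py <<'E'
import numpy as np, cv2
from workcell import env, read_camera, job, cut_out
from scipy.spatial.transform import Rotation as R
def T_tcp(s):
    T=np.eye(4); q=s["orientation"]; T[:3,:3]=R.from_quat([q[1],q[2],q[3],q[0]]).as_matrix(); T[:3,3]=s["tcp_pos"]; return T
def cam(name):
    s=env.get_state(); d=read_camera(name)
    d["T"]=T_tcp(s)@np.array(d["hand_eye"]) if name=="wrist" else np.array(d["extrinsics"])
    d["K"]=np.array(d["intrinsics"]); d["D"]=np.array([d["k1"],0,0,0],float); return d
def ray(d,uv):
    # invert radial: r_d = r(1+k1 r^2)
    p=cv2.undistortPointsIter(np.array([[uv]],float),d["K"],d["D"],None,None,(3,50,1e-10))[0,0]
    return d["T"][:3,3], d["T"][:3,:3]@np.array([p[0],p[1],1.0])
def at_z(d,uv,z):
    o,v=ray(d,uv); return o+v*(z-o[2])/v[2]
def proj(d,P):
    Ti=np.linalg.inv(d["T"]); P=np.atleast_2d(P).astype(float)
    return cv2.projectPoints(P,cv2.Rodrigues(Ti[:3,:3])[0],Ti[:3,3],d["K"],d["D"])[0][:,0]
def tri(L):
    A=np.zeros((3,3)); b=np.zeros(3)
    for d,uv in L:
        o,v=ray(d,uv); v=v/np.linalg.norm(v); M=np.eye(3)-np.outer(v,v); A+=M; b+=M@o
    x=np.linalg.solve(A,b); return x,[np.round(proj(d,x)[0]-uv,1) for d,uv in L]
def save(d,n): cv2.imwrite("pics/"+n,cv2.cvtColor(d["img"],cv2.COLOR_RGB2BGR))
E
python3 - <<'E'
from h import *
for c in ("scene","side"):
    d=cam(c); save(d,c+"0.png"); print(c,d["T"].round(3).tolist(),d["K"][0,0])
    for t in ("plug","box","tray","press","sole","mark","heel","flask","glue_tin","awl","socket","punch_tip"):
        try:
            for r in cut_out(t,c)[:4]:
                ys,xs=np.nonzero(r["region"]); print(t,round(r["confidence"],2),np.round(r["extent"]).tolist(),xs.mean().round(1),ys.mean().round(1),len(xs))
        except Exception as e: print(t,e)
print(env.get_state()["clock"])
E
```

```text
pics
scene [[-0.828, 0.331, -0.453, 1.025], [0.561, 0.462, -0.687, 0.665], [-0.018, -0.822, -0.569, 0.689], [0.0, 0.0, 0.0, 1.0]] 448.7181307334826
plug 0.97 [315.0, 169.0, 330.0, 201.0] 322.9 183.8 481
plug 0.9 [305.0, 206.0, 333.0, 244.0] 319.8 224.2 607
plug 0.63 [280.0, 182.0, 295.0, 201.0] 287.5 189.8 252
plug 0.57 [245.0, 202.0, 261.0, 231.0] 251.5 215.2 306
box 0.75 [266.0, 190.0, 307.0, 229.0] 287.5 210.5 1101
box 0.72 [281.0, 248.0, 551.0, 420.0] 426.4 338.4 23258
tray 0.86 [206.0, 181.0, 263.0, 216.0] 231.6 196.4 1509
press 0.84 [281.0, 248.0, 549.0, 420.0] 427.1 339.0 22990
press 0.74 [284.0, 181.0, 296.0, 202.0] 288.3 189.6 222
sole 0.77 [310.0, 262.0, 398.0, 344.0] 352.3 305.1 2751
mark 0.58 [313.0, 264.0, 397.0, 344.0] 352.4 305.4 2724
heel 0.94 [313.0, 264.0, 396.0, 346.0] 352.1 304.9 2754
flask 0.59 [156.0, 115.0, 184.0, 186.0] 171.4 148.9 1607
glue_tin 0.76 [180.0, 238.0, 214.0, 283.0] 199.2 262.1 1252
awl 0.84 [152.0, 216.0, 180.0, 233.0] 167.0 222.2 194
socket 0.87 [264.0, 191.0, 308.0, 232.0] 287.8 210.3 1207
socket 0.41 [205.0, 178.0, 263.0, 218.0] 231.7 196.3 15
[... 410 characters left out ...]
43.0] 304.5 228.0 249
box 0.68 [240.0, 221.0, 287.0, 265.0] 262.0 242.6 1435
tray 0.77 [286.0, 258.0, 354.0, 305.0] 319.4 281.5 3053
press 0.88 [202.0, 67.0, 292.0, 201.0] 239.4 142.7 4908
sole 0.8 [240.0, 145.0, 273.0, 188.0] 257.0 163.7 789
mark 0.87 [236.0, 146.0, 271.0, 182.0] 256.8 163.3 758
mark 0.22 [240.0, 223.0, 287.0, 266.0] 261.9 243.0 1374
heel 0.83 [234.0, 147.0, 272.0, 182.0] 257.4 164.1 807
flask 0.86 [386.0, 270.0, 446.0, 368.0] 413.8 317.8 3775
glue_tin 0.63 [344.0, 176.0, 370.0, 210.0] 355.3 192.2 828
awl 0.82 [372.0, 237.0, 411.0, 270.0] 394.8 256.4 357
socket 0.57 [240.0, 219.0, 290.0, 265.0] 261.7 243.0 1374
punch_tip 0.64 [204.0, 66.0, 292.0, 200.0] 239.5 143.4 5051
1.3
```

```bash
python3 - <<'E'
import cv2
a=cv2.imread("pics/scene0.png"); b=cv2.imread("pics/side0.png")
# scene crop & side crop side by side, x2
cv2.imwrite("pics/both0.png",cv2.resize(cv2.vconcat([cv2.copyMakeBorder(a[100:360,140:410],0,0,0,0,0),]),None,fx=2.2,fy=2.2,interpolation=cv2.INTER_CUBIC))
cv2.imwrite("pics/side0c.png",cv2.resize(b[60:380,180:460],None,fx=1.85,fy=1.85,interpolation=cv2.INTER_CUBIC))
E
```

```text
(no output)
```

View pics/both0.png

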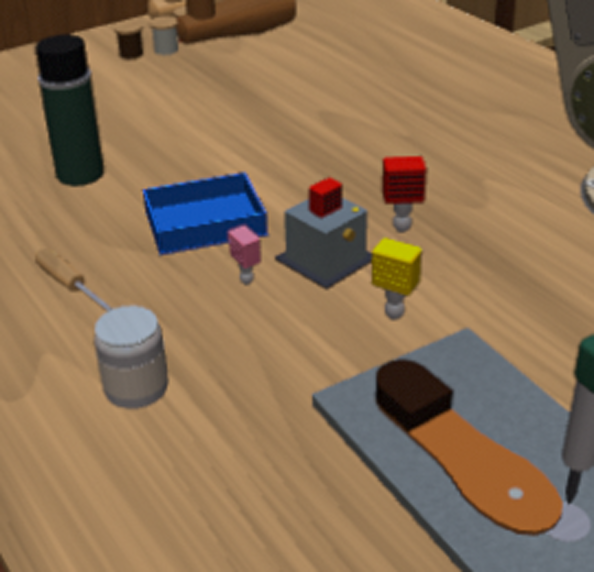

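View pics/side0c.png

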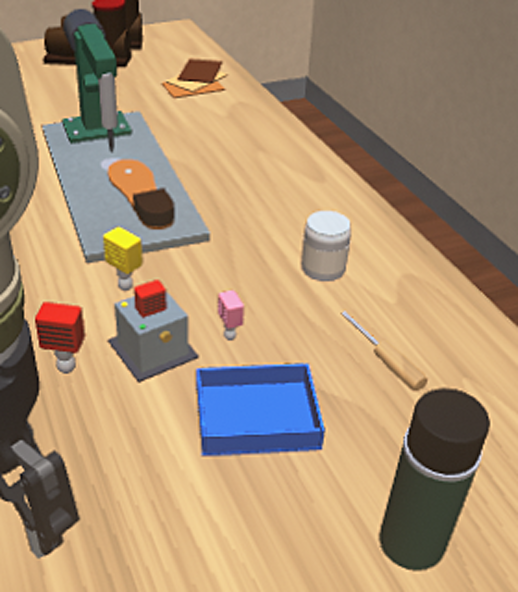

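The plug sits in the box at scene (287,190) / side (261,221). Things it could be confused with are the larger red one on a stand at scene (323,184), the pink one at (251,215) and the yellow one at (320,224). My choice is the one in the box. Next I triangulate.

```bash
python3 - <<'E'
from h import *
s=cam("scene"); e=cam("side"); save(s,"s1.png")
S=lambda x,y:(x/2.2+140,y/2.2+100); E=lambda x,y:(x/1.85+180,y/1.85+60)
pts={"mark":(S(515,493),E(128,171)),"tip":(S(571,500),E(111,150)),"plugtop":(S(324,187),E(149,290)),
"tray_pinkside":(S(266,208),E(197,368)),"tray_c2":(S(247,176),E(204,441)),"tray_c3":(S(160,238),E(308,366)),"tray_c4":(S(145,190),E(322,432)),
"flask cap":(S(62,45),E(451,410)),"tin top":(S(129,326),E(328,226)),"pink":(S(244,247),E(230,310)),"yellow":(S(397,265),E(122,250)),"bigred":(S(404,180),E(60,325)),
"heel":(S(413,385),E(153,203)),"boardcorner":(S(313,401),E(208,236)),"board2":(S(467,330),E(88,247)),"awlend":(S(40,257),E(418,384)),"awltip":(S(125,318),E(343,314))}
for k,(a,b) in pts.items():
    x,r=tri([(s,a),(e,b)]); print(k,x.round(3),[q.tolist() for q in r])
print(env.get_state()["joint_pos"])
E
```

```text
mark [0.549 0.273 0.023] [[0.0, -0.0], [0.0, 0.0]]
tip [0.531 0.32  0.045] [[-0.2, 0.1], [-0.1, -0.0]]
plugtop [ 0.455 -0.153  0.101] [[0.2, -0.1], [0.3, 0.1]]
tray_pinkside [ 0.484 -0.242  0.037] [[-0.4, 0.1], [-0.4, -0.1]]
tray_c2 [ 0.453 -0.343  0.026] [[-0.9, 0.1], [-1.2, -0.2]]
tray_c3 [ 0.619 -0.276  0.026] [[-0.9, 0.0], [-1.0, -0.0]]
tray_c4 [ 0.584 -0.383  0.031] [[-0.2, -0.0], [-0.3, 0.0]]
flask cap [ 0.618 -0.524  0.198] [[-0.8, -0.2], [-1.4, 0.2]]
tin top [ 0.75  -0.076  0.079] [[-0.6, -0.0], [-0.5, 0.0]]
pink [ 0.56  -0.167  0.049] [[0.0, -0.0], [0.0, 0.0]]
yellow [ 0.457 -0.014  0.069] [[-0.2, 0.1], [-0.2, -0.1]]
bigred [ 0.34  -0.147  0.074] [[0.0, -0.0], [0.1, 0.0]]
heel [0.548 0.126 0.044] [[-0.2, 0.1], [-0.2, -0.0]]
boardcorner [0.617 0.057 0.008] [[0.3, -0.1], [0.2, 0.0]]
board2 [0.427 0.074 0.022] [[0.4, -0.2], [0.3, 0.1]]
awlend [ 0.747 -0.343  0.011] [[1.0, 0.1], [1.1, -0.2]]
awltip [ 0.718 -0.183  0.006] [[-2.6, -0.1], [-2.5, 0.1]]
[-1.28357761e+00  3.13210515e-01  4.60822504e-02  1.30360886e+00
 -5.77695598e-06  1.43123745e+00]
```

servo_tool(deltas=[{"dx": 22, "dy": 40}, {"dx": 22, "dy": 40}, {"dx": 22, "dy": 40}, {"dx": 22, "dy": 40}, {"dx": 22, "dy": 40}, {"dx": 22, "dy": 40}, {"dx": 22, "dy": 40}, {}], newtons=60)

```text
invalid input at $.deltas[0]: expected keys dx, dy, dz, rx, ry, rz, fingers
```

```bash
python3 - <<'E'
from h import *
st=env.get_state(); print(st["clock"],st["tcp_pos"],T_tcp(st)[:3,:3].round(3).tolist(),st["joint_pos"])
w=cam("wrist"); save(w,"w1.png"); print(np.array(w["hand_eye"]).round(3).tolist(),w["K"][0,0])
print(proj(w,[[0.455,-0.153,0.106],[0.52,-0.31,0.0]]))
for t in ("plug","box","tray"):
    for r in cut_out(t,"wrist")[:4]: print(t,round(r["confidence"],2),np.round(r["extent"]).tolist())
E
```

```text
1.4 [ 0.2380336  -0.52344272  0.30390992] [[0.91, 0.414, 0.0], [0.414, -0.91, -0.0], [-0.0, 0.0, -1.0]] [-1.28357761e+00  3.13210515e-01  4.60822504e-02  1.30360886e+00
 -5.77695598e-06  1.43123745e+00]
[[-0.001, -0.955, -0.296, 0.076], [1.0, -0.001, -0.001, -0.0], [0.0, -0.296, 0.955, -0.07], [0.0, 0.0, 0.0, 1.0]] 366.82132865985034
[[ -71.2799347  -271.96197428]
 [ 184.01416114 -227.92947752]]
```

View pics/w1.png

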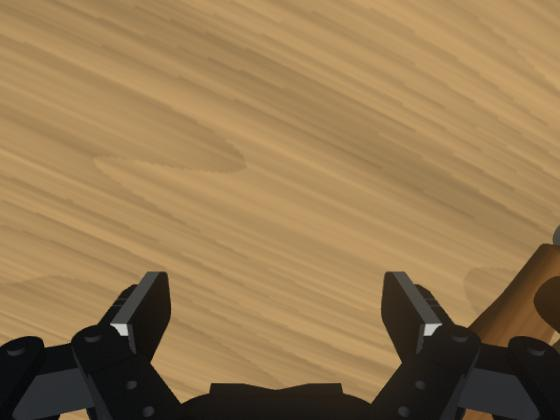

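servo_tool(deltas=[{"dx": 20, "dy": 40, "dz": 0, "rx": 0, "ry": 0, "rz": 0, "fingers": -1}, {"dx": 20, "dy": 40, "dz": 0, "rx": 0, "ry": 0, "rz": 0, "fingers": -1}, {"dx": 20, "dy": 40, "dz": 0, "rx": 0, "ry": 0, "rz": 0, "fingers": -1}, {"dx": 20, "dy": 40, "dz": 0, "rx": 0, "ry": 0, "rz": 0, "fingers": -1}, {"dx": 20, "dy": 40, "dz": 0, "rx": 0, "ry": 0, "rz": 0, "fingers": -1}, {"dx": 20, "dy": 40, "dz": 0, "rx": 0, "ry": 0, "rz": 0, "fingers": -1}, {"dx": 20, "dy": 40, "dz": 0, "rx": 0, "ry": 0, "rz": 0, "fingers": -1}, {"dx": 0, "dy": 0, "dz": 0, "rx": 0, "ry": 0, "rz": 0, "fingers": -1}], newtons=60)

```text
clock: 2.4
tcp_pos: [0.3792, -0.2392, 0.3043]
orientation: [-0.0, 0.977, 0.215, 0.0]
wrist_force: [-0.5, -1.2, 0.6]
finger_gap: 0.0854
```

```bash
python3 - <<'E'
from h import *
st=env.get_state(); print(st["clock"],st["tcp_pos"],st["joint_pos"],st["wrist_force"],st["finger_gap"])
w=cam("wrist"); save(w,"w1.png")
print(proj(w,[[0.455,-0.153,0.106],[0.52,-0.31,0.0]]))
im=cv2.resize(w["img"],None,fx=1.4,fy=1.4); cv2.imwrite("pics/w1b.png",im[:,:,::-1])
for t in ("plug","box","tray"):
    for r in cut_out(t,"wrist")[:4]: print(t,round(r["confidence"],2),np.round(r["extent"]).tolist())
E
```

```text
2.4 [ 0.37924858 -0.23916768  0.30427916] [-7.42687893e-01  6.83673871e-02 -2.56736567e-01  1.24599807e+00
  1.27805614e-03  1.96537637e+00] [-0.50678774 -1.24242826  0.64268992] 0.0854384776215828
[[208.60382024  51.25504912]
 [403.43434598  72.00828157]]
plug 0.76 [31.0, 1.0, 103.0, 8.0]
plug 0.65 [187.0, 15.0, 234.0, 77.0]
plug 0.63 [118.0, 153.0, 202.0, 224.0]
box 0.66 [166.0, 1.0, 287.0, 117.0]
tray 0.96 [321.0, 1.0, 521.0, 151.0]
```

View pics/w1b.png

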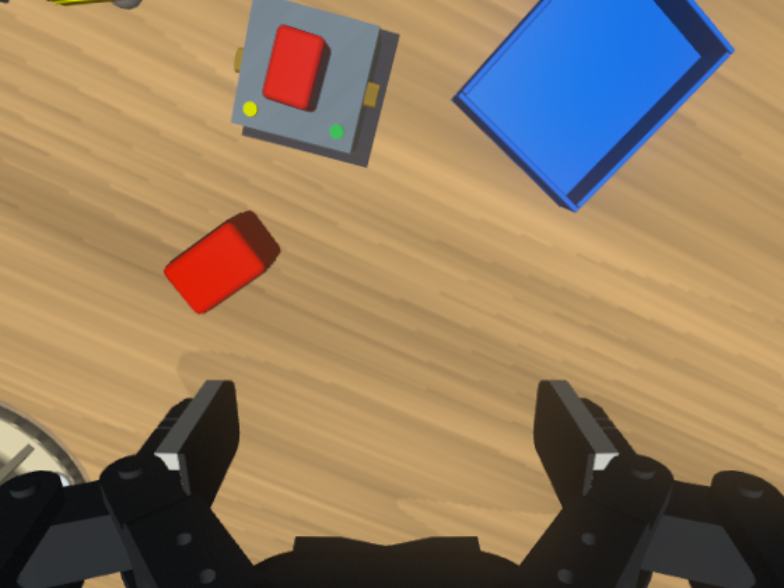

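The wrist view shows the small red plug seated in the box, its top face at about (210,48) raw. The big red decoy is at (155,190) and the tray is at the upper right.

```bash
python3 - <<'E'
from h import *
w=cam("wrist"); s=cam("scene"); e=cam("side")
c=[(281,25),(326,38),(305,110),(263,99)]
P=np.array([at_z(w,(x/1.4,y/1.4),0.106) for x,y in c]); print("plug corners",P.round(4).tolist(),"ctr",P.mean(0).round(4))
for a,b in ((0,1),(3,2),(0,3),(1,2)): v=P[b]-P[a]; print(np.linalg.norm(v).round(4),np.degrees(np.arctan2(v[1],v[0])).round(1))
# box top corners
B=np.array([at_z(w,(x/1.4,y/1.4),0.07) for x,y in [(232,122),(350,153),(380,27)]]); print("box",B.round(4).tolist())
for a,b in ((0,1),(1,2)): v=B[b]-B[a]; print(np.linalg.norm(v).round(4),np.degrees(np.arctan2(v[1],v[0])).round(1))
print("box ctr",((B[0]+B[2])/2).round(4))
# red tops: centroid of bright red in side & scene
S=lambda x,y:(x/2.2+140,y/2.2+100); E=lambda x,y:(x/1.85+180,y/1.85+60)
wt=np.mean(c,0)/1.4
print("tri", tri([(s,S(324,187)),(e,E(149,290)),(w,wt)]), tri([(e,E(149,290)),(w,wt)]),tri([(s,S(324,187)),(w,wt)]))
T=np.array([at_z(w,(x/1.4,y/1.4),0.035) for x,y in [(453,98),(575,210),(733,50)]]); print("tray",T.round(4).tolist(),((T[0]+T[2])/2).round(4))
E
```

```text
plug corners [[0.4717, -0.1463, 0.106], [0.4751, -0.1682, 0.106], [0.4402, -0.1715, 0.106], [0.4366, -0.1505, 0.106]] ctr [ 0.4559 -0.1591  0.106 ]
0.0222 -81.3
0.0213 -80.2
0.0354 -173.1
0.035 -174.6
box [[0.4164, -0.1304, 0.07], [0.428, -0.1985, 0.07], [0.496, -0.1868, 0.07]]
0.0691 -80.3
0.069 9.8
box ctr [ 0.4562 -0.1586  0.07  ]
tri (array([ 0.45526714, -0.15543961,  0.10085078]), [array([-0.3, -0.5]), array([0.6, 0.9]), array([-4.1, -0.2])]) (array([ 0.45469501, -0.15865072,  0.10599961]), [array([ 0.7, -0. ]), array([-1.4,  1.8])]) (array([ 0.45515674, -0.156801  ,  0.09849053]), [array([-0.6,  0.1]), array([-1.7,  1.2])])
tray [[0.4831, -0.2421, 0.035], [0.4542, -0.3472, 0.035], [0.5846, -0.3888, 0.035]] [ 0.5339 -0.3154  0.035 ]
```

servo_tool(deltas=[{"dx": 26, "dy": 27, "dz": 0, "rx": 0, "ry": 0, "rz": -0.085, "fingers": -1}, {"dx": 26, "dy": 27, "dz": -15, "rx": 0, "ry": 0, "rz": -0.085, "fingers": -1}, {"dx": 25, "dy": 26, "dz": -30, "rx": 0, "ry": 0, "rz": -0.086, "fingers": -1}, {"dx": 0, "dy": 0, "dz": -45, "rx": 0, "ry": 0, "rz": 0, "fingers": -1}, {"dx": 0, "dy": 0, "dz": -15, "rx": 0, "ry": 0, "rz": 0, "fingers": -1}, {"dx": 0, "dy": 0, "dz": 0, "rx": 0, "ry": 0, "rz": 0, "fingers": -1}], newtons=60)

```text
clock: 3.35
tcp_pos: [0.4533, -0.1632, 0.196]
orientation: [-0.002, 0.996, 0.085, -0.003]
wrist_force: [1.1, 0.4, -0.3]
finger_gap: 0.0853
```

```bash
python3 - <<'E'
from h import *
st=env.get_state(); print(st["clock"],st["tcp_pos"],T_tcp(st)[:3,:3].round(3).tolist(),st["wrist_force"])
w=cam("wrist"); save(w,"w2.png")
o=np.array(st["tcp_pos"]);R_=T_tcp(st)[:3,:3]
print(proj(w,[o+R_@[0,0,.054],[0.456,-0.159,0.106],[0.456,-0.159,0.07]]))
h=cv2.cvtColor(w["img"],cv2.COLOR_RGB2HSV); m=(((h[...,0]<6)|(h[...,0]>174))&(h[...,1]>200)&(h[...,2]>170)).astype(np.uint8)
n,l,sx,c=cv2.connectedComponentsWithStats(m)
for i in range(1,n):
    if sx[i,4]>300:
        cs,_=cv2.findContours((l==i).astype(np.uint8),0,2); r=cv2.minAreaRect(cs[0]); print(sx[i],c[i].round(1),r)
        b=np.array([at_z(w,tuple(p),0.106) for p in cv2.boxPoints(r)]); print(b.round(4).tolist(),b.mean(0).round(4)); v=b[1]-b[0]; print(np.degrees(np.arctan2(v[1],v[0])))
E
```

```text
3.35 [ 0.45328281 -0.16320823  0.19603148] [[0.986, 0.169, -0.005], [0.169, -0.986, 0.003], [-0.005, -0.004, -1.0]] [ 1.05637746  0.38830029 -0.34256161]
[[277.11295303 300.78194791]
 [269.78735359 252.91991089]
 [271.0046111  226.35653354]]
[ 232  212   48   68 3098] [255.  245.1] ((255.5, 245.5), (67.0, 47.0), 90.0)
[[0.4732, -0.1386, 0.106], [0.4769, -0.1598, 0.106], [0.4431, -0.1657, 0.106], [0.4391, -0.1431, 0.106]] [ 0.4581 -0.1518  0.106 ]
-80.23983095394333
```

View pics/w2.png

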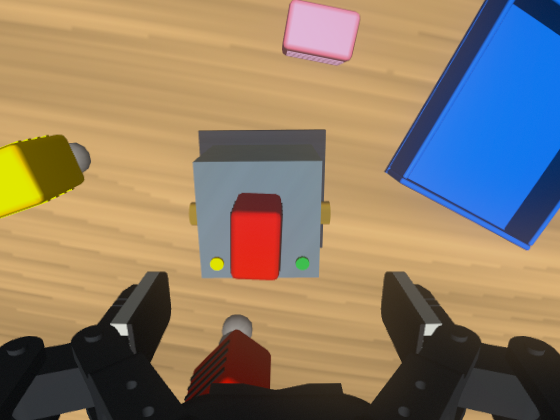

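The close crop confirms the plug: red, small, in the box, centred at (256,246). The fingers' midline is near column 276, so I am about 10 mm off in world y. I re-measure now that the arm has settled.

```bash
cat >> h.py <<'E'
def redtop(w,z=0.106,lo=170):
    h=cv2.cvtColor(w["img"],cv2.COLOR_RGB2HSV); m=(((h[...,0]<6)|(h[...,0]>174))&(h[...,1]>200)&(h[...,2]>lo)).astype(np.uint8)
    n,l,sx,c=cv2.connectedComponentsWithStats(m); i=1+np.argmax(sx[1:,4])
    cs,_=cv2.findContours((l==i).astype(np.uint8),0,2); r=cv2.minAreaRect(cs[0])
    b=np.array([at_z(w,tuple(p),z) for p in cv2.boxPoints(r)]); v=b[1]-b[0]
    return r[0],b.mean(0).round(4),np.degrees(np.arctan2(v[1],v[0])).round(1)
E
python3 - <<'E'
from h import *
for i in range(2):
    w=cam("wrist"); st=env.get_state(); print(st["clock"],st["tcp_pos"],T_tcp(st)[:3,2].round(4),redtop(w))
s=cam("scene"); e=cam("side")
S=lambda x,y:(x/2.2+140,y/2.2+100); E=lambda x,y:(x/1.85+180,y/1.85+60)
print(tri([(s,S(324,187)),(e,E(149,290)),(w,redtop(w)[0])]))
E
```

```text
3.45 [ 0.45502819 -0.16437137  0.19922558] [-2.e-04 -0.e+00 -1.e+00] ((252.64332580566406, 245.9872589111328), array([ 0.458 , -0.1513,  0.106 ]), np.float64(5.5))
3.5 [ 0.45548397 -0.16461118  0.19999208] [ 1.4e-03 -9.0e-04 -1.0e+00] ((252.0, 246.5), array([ 0.4582, -0.1517,  0.106 ]), np.float64(-80.3))
(array([ 0.45590528, -0.15199612,  0.10083607]), [array([0.3, 0.1]), array([ 0.4, -0.1]), array([0.5, 1. ])])
```

servo_tool(deltas=[{"dx": 2, "dy": 12.5, "dz": 0, "rx": 0, "ry": 0, "rz": 0, "fingers": -1}, {"dx": 0, "dy": 0, "dz": -15, "rx": 0, "ry": 0, "rz": 0, "fingers": -1}, {"dx": 0, "dy": 0, "dz": 0, "rx": 0, "ry": 0, "rz": 0, "fingers": -1}, {"dx": 0, "dy": 0, "dz": 0, "rx": 0, "ry": 0, "rz": 0, "fingers": -1}], newtons=60)

```text
clock: 4.0
tcp_pos: [0.457, -0.1505, 0.1844]
orientation: [0.0, 0.996, 0.085, 0.0]
wrist_force: [-0.8, 0.6, -0.9]
finger_gap: 0.0856
```

```bash
python3 - <<'E'
from h import *
w=cam("wrist"); st=env.get_state(); print(st["clock"],st["tcp_pos"],T_tcp(st)[:3,2].round(4),redtop(w))
E
```

```text
4.05 [ 0.45725464 -0.15073698  0.18460238] [ 6.e-04 -4.e-04 -1.e+00] ((279.6605529785156, 268.7018127441406), array([ 0.4581, -0.1516,  0.106 ]), np.float64(7.1))
```

servo_tool(deltas=[{"dx": 0.5, "dy": -1, "dz": -18, "rx": 0, "ry": 0, "rz": 0, "fingers": -1}, {"dx": 0, "dy": 0, "dz": -17, "rx": 0, "ry": 0, "rz": 0, "fingers": -1}, {"dx": 0, "dy": 0, "dz": 0, "rx": 0, "ry": 0, "rz": 0, "fingers": -1}, {"dx": 0, "dy": 0, "dz": 0, "rx": 0, "ry": 0, "rz": 0, "fingers": 1}, {"dx": 0, "dy": 0, "dz": 0, "rx": 0, "ry": 0, "rz": 0, "fingers": 1}, {"dx": 0, "dy": 0, "dz": 0, "rx": 0, "ry": 0, "rz": 0, "fingers": 1}, {"dx": 0, "dy": 0, "dz": 0, "rx": 0, "ry": 0, "rz": 0, "fingers": 1}, {"dx": 0, "dy": 0, "dz": 0, "rx": 0, "ry": 0, "rz": 0, "fingers": 1}], newtons=60)

```text
clock: 4.85
tcp_pos: [0.4579, -0.1521, 0.1498]
orientation: [0.0, 0.996, 0.085, 0.001]
wrist_force: [-1.5, 0.5, 5.2]
finger_gap: 0.0233
```

servo_tool(deltas=[{"dx": 0, "dy": 0, "dz": 0, "rx": 0, "ry": 0, "rz": 0, "fingers": 1}, {"dx": 0, "dy": 0, "dz": 0, "rx": 0, "ry": 0, "rz": 0, "fingers": 1}, {"dx": 0, "dy": 0, "dz": 0, "rx": 0, "ry": 0, "rz": 0, "fingers": 1}], newtons=60)

```text
clock: 5.15
tcp_pos: [0.4579, -0.1521, 0.1498]
orientation: [0.0, 0.996, 0.085, 0.001]
wrist_force: [-1.6, 0.1, 5.4]
finger_gap: 0.023
```

servo_tool(deltas=[{"dx": 0, "dy": 0, "dz": 4, "rx": 0, "ry": 0, "rz": 0, "fingers": 1}, {"dx": 0, "dy": 0, "dz": 5, "rx": 0, "ry": 0, "rz": 0, "fingers": 1}, {"dx": 0, "dy": 0, "dz": 6, "rx": 0, "ry": 0, "rz": 0, "fingers": 1}, {"dx": 0, "dy": 0, "dz": 10, "rx": 0, "ry": 0, "rz": 0, "fingers": 1}, {"dx": 0, "dy": 0, "dz": 10, "rx": 0, "ry": 0, "rz": 0, "fingers": 1}, {"dx": 0, "dy": 0, "dz": 15, "rx": 0, "ry": 0, "rz": 0, "fingers": 1}, {"dx": 0, "dy": 0, "dz": 15, "rx": 0, "ry": 0, "rz": 0, "fingers": 1}, {"dx": 0, "dy": 0, "dz": 0, "rx": 0, "ry": 0, "rz": 0, "fingers": 1}], newtons=80)

```text
clock: 5.95
tcp_pos: [0.4587, -0.1525, 0.2167]
orientation: [0.001, 0.996, 0.085, 0.002]
wrist_force: [-0.1, -0.4, -0.9]
finger_gap: 0.0231
```

```bash
python3 - <<'E'
from h import *
w=cam("wrist"); st=env.get_state(); print(st["clock"],st["tcp_pos"],st["wrist_force"],st["finger_gap"]); save(w,"w3.png")
e=cam("side"); save(e,"e3.png")
cv2.imwrite("pics/c3.png",np.hstack([w["img"],cv2.resize(e["img"][140:320,180:370],(443,420),interpolation=2)])[:,:,::-1][:,200:])
E
```

```text
6.0 [ 0.45825348 -0.15231078  0.21544931] [-0.35344723  0.20216061 -1.22312836] 0.02284425204731843
```

View pics/c3.png

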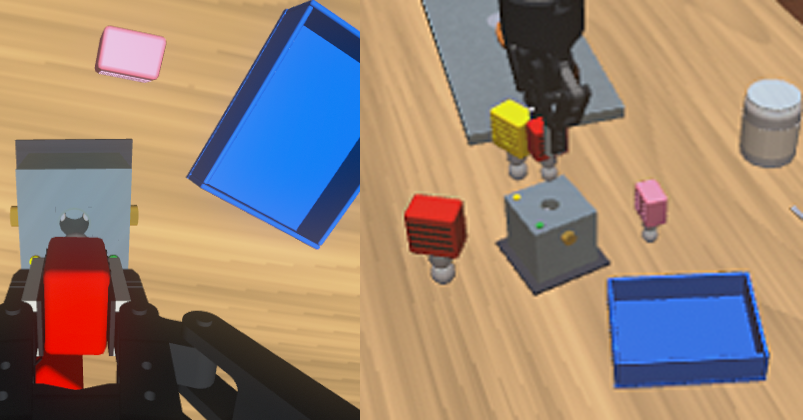

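The plug is out: its shank is visible under the jaws and the socket is empty. I'll carry it to the tray, aligned with the tray's long axis and tilted so it lies down along it.

servo_tool(deltas=[{"dx": 14.5, "dy": -38.5, "dz": 5, "rx": 0, "ry": 0, "rz": -0.105, "fingers": 1}, {"dx": 14.5, "dy": -38.5, "dz": 0, "rx": 0, "ry": 0, "rz": -0.105, "fingers": 1}, {"dx": 14.5, "dy": -38.5, "dz": 0, "rx": 0, "ry": 0, "rz": -0.105, "fingers": 1}, {"dx": 14.5, "dy": -38.5, "dz": 0, "rx": 0, "ry": 0, "rz": -0.105, "fingers": 1}, {"dx": 0, "dy": 0, "dz": 0, "rx": -0.031, "ry": -0.121, "rz": 0, "fingers": 1}, {"dx": 0, "dy": 0, "dz": 0, "rx": -0.031, "ry": -0.121, "rz": 0, "fingers": 1}, {"dx": 0, "dy": 0, "dz": 0, "rx": -0.031, "ry": -0.121, "rz": 0, "fingers": 1}, {"dx": 0, "dy": 0, "dz": 0, "rx": -0.031, "ry": -0.121, "rz": 0, "fingers": 1}], newtons=80)

```text
clock: 6.85
tcp_pos: [0.515, -0.3058, 0.2178]
orientation: [0.031, 0.961, -0.121, 0.247]
wrist_force: [0.4, 0.3, -2.2]
finger_gap: 0.0229
```

servo_tool(deltas=[{"dx": 0, "dy": 0, "dz": -40, "rx": 0, "ry": 0, "rz": 0, "fingers": 1}, {"dx": 0, "dy": 0, "dz": -20, "rx": 0, "ry": 0, "rz": 0, "fingers": 1}, {"dx": 0, "dy": 0, "dz": 0, "rx": 0, "ry": 0, "rz": 0, "fingers": 1}, {"dx": 0, "dy": 0, "dz": 0, "rx": 0, "ry": 0, "rz": 0, "fingers": 1}])

```text
clock: 7.25
tcp_pos: [0.5153, -0.3057, 0.1584]
orientation: [0.031, 0.962, -0.121, 0.245]
wrist_force: [0.8, 0.1, -0.6]
finger_gap: 0.0229
```

```bash
python3 - <<'E'
from h import *
st=env.get_state(); print(st["clock"],st["tcp_pos"],T_tcp(st)[:3,:3].round(3).tolist(),st["wrist_force"],st["finger_gap"])
T=T_tcp(st); print("grasp",(T@[0,0,.054,1]).round(4),"shank end",(T@[0,0,.113,1]).round(4))
w=cam("wrist"); s=cam("scene"); e=cam("side"); save(w,"w4.png")
# tray corners at rim from box centre guess
for n,d in (("s",s),("e",e)):
    h=cv2.cvtColor(d["img"],cv2.COLOR_RGB2HSV); m=((h[...,0]>105)&(h[...,0]<125)&(h[...,1]>150)).astype(np.uint8)
    nn,l,sx,c=cv2.connectedComponentsWithStats(m); i=1+np.argmax(sx[1:,4]); print(n,sx[i])
im=np.hstack([cv2.resize(s["img"][80:260,160:360],(400,360),interpolation=2),cv2.resize(e["img"][180:360,220:420],(400,360),interpolation=2)]); cv2.imwrite("pics/c4.png",im[:,:,::-1])
E
```

```text
7.25 [ 0.51527818 -0.3057037   0.15837586] [[0.851, -0.247, 0.463], [-0.217, -0.969, -0.118], [0.478, -0.0, -0.878]] [ 0.78408673  0.11275808 -0.61284173] 0.022860994810478024
grasp [ 0.5403 -0.3121  0.1109  1.    ] shank end [ 0.5676 -0.319   0.0591  1.    ]
s [ 205  179   56   36 1371]
e [ 287  257   68   49 2184]
```

View pics/c4.png

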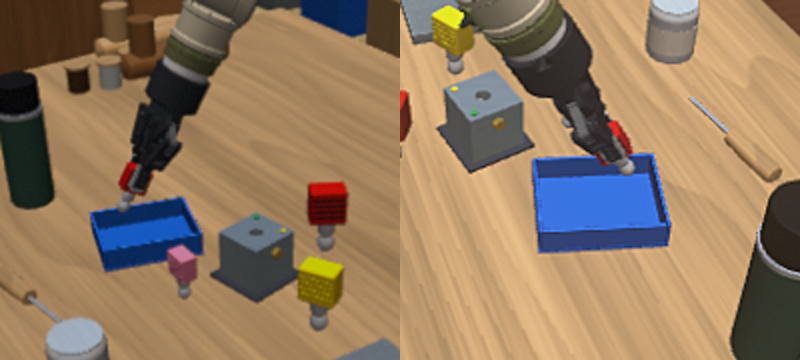

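servo_tool(deltas=[{"dx": 0, "dy": 0, "dz": -24, "rx": 0, "ry": 0, "rz": 0, "fingers": 1}, {"dx": 0, "dy": 0, "dz": -20, "rx": 0, "ry": 0, "rz": 0, "fingers": 1}, {"dx": 0, "dy": 0, "dz": 0, "rx": 0, "ry": 0, "rz": 0, "fingers": 1}, {"dx": 0, "dy": 0, "dz": 0, "rx": 0, "ry": 0, "rz": 0, "fingers": -0.1}, {"dx": 0, "dy": 0, "dz": 0, "rx": 0, "ry": 0, "rz": 0, "fingers": -0.1}, {"dx": 0, "dy": 0, "dz": 0, "rx": 0, "ry": 0, "rz": 0, "fingers": -0.1}, {"dx": 0, "dy": 0, "dz": 0, "rx": 0, "ry": 0, "rz": 0, "fingers": -0.1}, {"dx": 0, "dy": 0, "dz": 0, "rx": 0, "ry": 0, "rz": 0, "fingers": -0.1}])

```text
clock: 8.2
tcp_pos: [0.5158, -0.3062, 0.1156]
orientation: [0.031, 0.961, -0.12, 0.246]
wrist_force: [-0.4, -0.6, -0.8]
finger_gap: 0.047
```

servo_tool(deltas=[{"dx": 0, "dy": 0, "dz": 20, "rx": 0, "ry": 0, "rz": 0, "fingers": -0.1}, {"dx": -5, "dy": 0, "dz": 40, "rx": 0, "ry": 0, "rz": 0, "fingers": -0.1}, {"dx": -10, "dy": 20, "dz": 45, "rx": 0.031, "ry": 0.121, "rz": 0, "fingers": -1}, {"dx": 0, "dy": 20, "dz": 45, "rx": 0.031, "ry": 0.121, "rz": 0, "fingers": -1}, {"dx": 0, "dy": 20, "dz": 40, "rx": 0.031, "ry": 0.121, "rz": 0, "fingers": -1}, {"dx": 0, "dy": 20, "dz": 10, "rx": 0.031, "ry": 0.121, "rz": 0, "fingers": -1}, {"dx": 0, "dy": 0, "dz": 0, "rx": 0, "ry": 0, "rz": 0, "fingers": -1}])

```text
clock: 8.9
tcp_pos: [0.5066, -0.2357, 0.295]
orientation: [0.003, 0.992, -0.124, 0.03]
wrist_force: [0.5, -0.6, -0.7]
finger_gap: 0.0854
```

```bash
python3 - <<'E'
from h import *
st=env.get_state(); print(st["clock"],st["tcp_pos"],T_tcp(st)[:3,:3].round(3).tolist(),st["wrist_force"],st["finger_gap"],st["joint_pos"])
w=cam("wrist"); s=cam("scene"); e=cam("side"); save(w,"w5.png")
im=np.hstack([cv2.resize(s["img"][80:260,160:360],(400,360),interpolation=2),cv2.resize(e["img"][180:360,220:420],(400,360),interpolation=2)]); cv2.imwrite("pics/c5.png",im[:,:,::-1])
E
```

```text
8.9 [ 0.50655748 -0.23571847  0.29497803] [[0.968, -0.245, 0.058], [-0.245, -0.969, -0.013], [0.059, -0.001, -0.998]] [ 0.51564559 -0.59610267 -0.66115418] 0.08538520520171658 [-0.58790289  0.243828   -0.07092676  1.20037484  0.02110371  2.80217485]
```

View pics/c5.png

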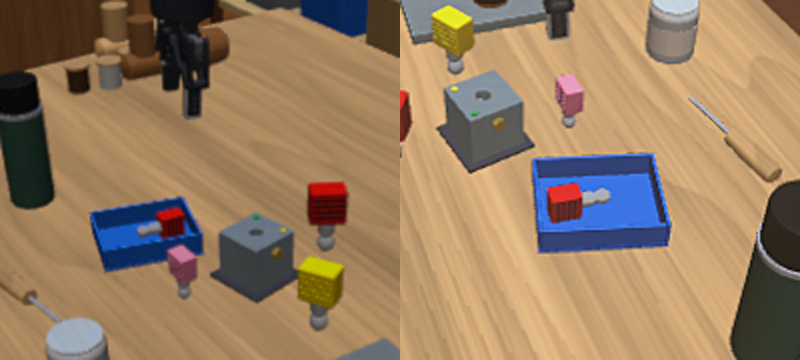

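The plug lies flat inside the tray (side crop (565–610,200)), and the box socket is empty. Next I swing round to the sole with tool x toward the punch.

servo_tool(deltas=[{"dx": 3, "dy": 31, "dz": 0, "rx": 0, "ry": 0, "rz": 0.14, "fingers": -1}, {"dx": 3, "dy": 31, "dz": 0, "rx": 0, "ry": 0, "rz": 0.14, "fingers": -1}, {"dx": 3, "dy": 31, "dz": 0, "rx": 0, "ry": 0, "rz": 0.14, "fingers": -1}, {"dx": 3, "dy": 31, "dz": 0, "rx": 0, "ry": 0, "rz": 0.14, "fingers": -1}, {"dx": 3, "dy": 31, "dz": 0, "rx": 0, "ry": 0, "rz": 0.14, "fingers": -1}, {"dx": 3, "dy": 31, "dz": 0, "rx": 0, "ry": 0, "rz": 0.14, "fingers": -1}, {"dx": 3, "dy": 31, "dz": 0, "rx": 0, "ry": 0, "rz": 0.14, "fingers": -1}, {"dx": 3, "dy": 31, "dz": 0, "rx": 0, "ry": 0, "rz": 0.14, "fingers": -1}])

```text
clock: 9.85
tcp_pos: [0.5275, 0.0117, 0.291]
orientation: [-0.013, 0.906, 0.423, 0.026]
wrist_force: [1.5, -0.2, -0.2]
finger_gap: 0.0859
```

servo_tool(deltas=[{"dx": 3, "dy": 31, "dz": 0, "rx": 0, "ry": 0, "rz": 0.14, "fingers": -1}, {"dx": 3, "dy": 31, "dz": 0, "rx": 0, "ry": 0, "rz": 0.14, "fingers": -1}, {"dx": 3, "dy": 31, "dz": 0, "rx": 0, "ry": 0, "rz": 0.14, "fingers": -1}, {"dx": 3, "dy": 31, "dz": 0, "rx": 0, "ry": 0, "rz": 0.14, "fingers": -1}, {"dx": 0, "dy": 0, "dz": 0, "rx": 0, "ry": 0, "rz": 0.14, "fingers": -1}, {"dx": 0, "dy": 0, "dz": 0, "rx": 0, "ry": 0, "rz": 0, "fingers": -1}, {"dx": 0, "dy": 0, "dz": 0, "rx": 0, "ry": 0, "rz": 0, "fingers": -1}])

```text
clock: 10.55
tcp_pos: [0.54, 0.1345, 0.2914]
orientation: [-0.022, 0.709, 0.705, 0.02]
wrist_force: [0.1, -1.1, -0.5]
finger_gap: 0.0855
```

```bash
python3 - <<'E'
from h import *
st=env.get_state(); print(st["clock"],st["tcp_pos"],T_tcp(st)[:3,:3].round(3).tolist(),st["joint_pos"].round(2))
w=cam("wrist"); save(w,"w6.png")
for t in ("sole","heel"):
    for r in cut_out(t,"wrist")[:2]: print(t,round(r["confidence"],2),np.round(r["extent"]).tolist())
E
```

```text
10.55 [0.53997118 0.13449413 0.29141506] [[0.006, 1.0, -0.002], [0.998, -0.006, 0.059], [0.059, -0.002, -0.998]] [ 0.08  0.28 -0.04  1.26  0.06  1.65]
sole 0.96 [242.0, 0.0, 332.0, 250.0]
heel 0.71 [241.0, 0.0, 330.0, 248.0]
heel 0.59 [462.0, 412.0, 496.0, 420.0]
```

View pics/w6.png

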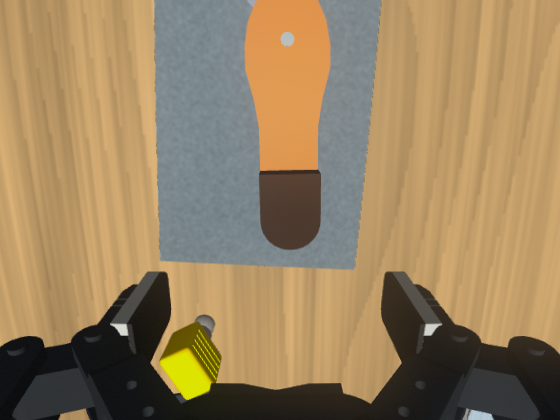

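The wrist view shows the sole with its toe up: white dot at (287,39), heel block columns 260–320, rows 171–249. The tool has a 0.06 rad tilt to correct.

```bash
python3 - <<'E'
from h import *
st=env.get_state(); w=cam("wrist"); s=cam("scene"); e=cam("side"); print(st["clock"],st["tcp_pos"],T_tcp(st)[:3,2].round(3))
g=cv2.cvtColor(w["img"],cv2.COLOR_RGB2HSV)
def whitedot(d,near,r=9):
    x,y=map(int,near); h=cv2.cvtColor(d["img"],cv2.COLOR_RGB2HSV)[y-r:y+r+1,x-r:x+r+1]
    m=((h[...,1]<90)&(h[...,2]>120)).astype(np.uint8); n,l,sx,c=cv2.connectedComponentsWithStats(m); i=1+np.argmax(sx[1:,4]); return (c[i][0]+x-r,c[i][1]+y-r),sx[i,4]
mw,me,ms=whitedot(w,(287,39)),whitedot(e,(249.2,152.4),4),whitedot(s,(374,324),6); print(mw,me,ms)
print("mark z.024",at_z(w,mw[0],.024).round(4),at_z(s,ms[0],.024).round(4),at_z(e,me[0],.024).round(4),"tri3",tri([(w,mw[0]),(s,ms[0]),(e,me[0])]))
for p in ((260,172),(320,171),(261,225),(320,225),(290,249)): print("heel",p,at_z(w,p,.049).round(4))
for p in ((160,261),(355,269)): print("board",p,at_z(w,p,.018).round(4))
S=lambda x,y:(x/2.2+140,y/2.2+100); E=lambda x,y:(x/1.85+180,y/1.85+60)
# heel front top corners in scene: near (418,427)?/ (451,392)
cv2.imwrite("pics/tip.png",np.hstack([cv2.resize(s["img"][240:350,300:440],(700,550),interpolation=2)])[:,:,::-1])
cv2.imwrite("pics/tip_e.png",cv2.resize(e["img"][120:200,210:300],(720,640)[::1],interpolation=2)[:600,:,::-1])
E
```

```text
10.7 [0.54028461 0.13440783 0.29215855] [-0.001  0.059 -0.998]
((np.float64(286.4968944099379), np.float64(38.87577639751553)), np.int32(161)) ((np.float64(249.0), np.float64(152.0)), np.int32(9)) ((np.float64(374.17241379310343), np.float64(323.8965517241379)), np.int32(29))
mark z.024 [0.5504 0.2733 0.024 ] [0.5486 0.273  0.024 ] [0.5485 0.2747 0.024 ] tri3 (array([0.5492781 , 0.27342565, 0.02469018]), [array([-1.3, -0.3]), array([-0. ,  0.1]), array([ 0.3, -0. ])])
heel (260, 172) [0.5267 0.1599 0.049 ]
heel (320, 171) [0.579  0.1605 0.049 ]
heel (261, 225) [0.5269 0.1118 0.049 ]
heel (320, 225) [0.5801 0.1115 0.049 ]
heel (290, 249) [0.5531 0.0887 0.049 ]
board (160, 261) [0.4216 0.0647 0.018 ]
board (355, 269) [0.6209 0.0551 0.018 ]
```

View pics/tip.png

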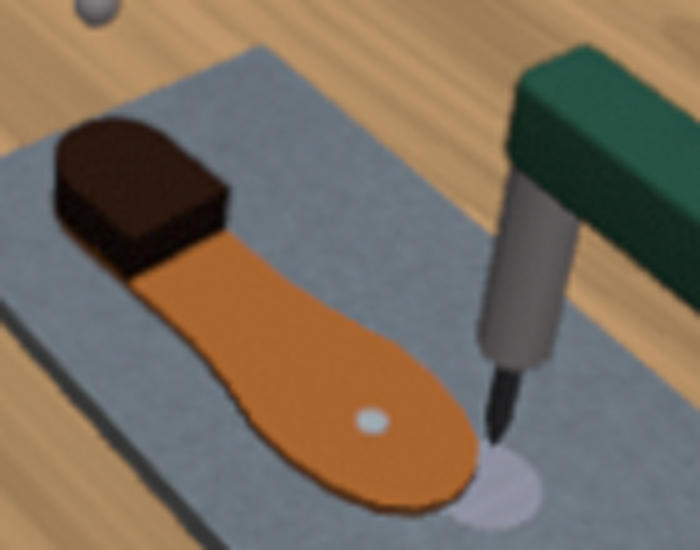

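```bash
python3 - <<'E'
from h import *
s=cam("scene"); e=cam("side")
g=e["img"].max(2).astype(int)
print(g[132:150,232:250])
hs=cv2.cvtColor(s["img"],cv2.COLOR_RGB2HSV)
print(s["img"].max(2)[318:334,392:406])
for d,(x0,x1,y0,y1) in ((s,(388,412,326,346)),(e,(228,246,142,156))):
    im=d["img"][y0:y1,x0:x1].astype(int); m=(im.min(2)>135)&(im[...,2]>=im[...,1])
    ys,xs=np.nonzero(m); print("disc px",xs.mean()+x0,ys.mean()+y0,len(xs),xs.min()+x0,xs.max()+x0,ys.min()+y0,ys.max()+y0,at_z(d,((xs.min()+xs.max())/2+x0,(ys.min()+ys.max())/2+y0),.018).round(4))
E
```

```text
[[ 92  93  98  97  95  82  52  51  48  46  61  57  56  57  58  68  74  67]
 [ 61  57  54  53  58  57  46  50  48  59  74  68  87 104 105 115 124 118]
 [ 55  63  72  68  68  82  61  47  51  81 129 122 141 160 158 158 155 154]
 [ 98 109 122 120 123 136 100  43  46  93 164 153 152 152 152 151 149 149]
 [157 156 155 157 159 156 116  40  46  90 159 148 148 148 149 148 148 148]
 [151 151 152 152 153 154 129  37  44  84 158 148 148 148 146 148 148 147]
 [149 149 150 149 150 156 149  36  42  83 160 150 149 150 149 149 149 149]
 [147 148 149 151 151 155 146  54  43  91 160 151 150 150 149 149 150 149]
 [149 150 149 149 150 153 148  74  48 113 159 151 152 151 150 149 149 148]
 [150 148 149 150 152 153 151 106  54 133 157 152 151 151 151 149 150 150]
 [150 148 150 150 151 153 155 147 112 143 154 151 151 150 151 152 152 151]
 [149 148 149 150 150 150 152 154 157 156 153 150 149 150 152 154 154 151]
 [149 150 150 149 149 149 148 148 148 149 149 150 151 154 154 155 153 154]
 [150 150 151 150 151 159 159 165 172 173 174 176 173 161 145 146 145 147]
 [153 151 152 157 173 180 179 186 193 199 195 180 
[... 670 characters left out ...]
166 139 128 126  75  33  31  40  78 123 126 125 125]
 [168 169 160 129 129  78  32  30  58 106 129 129 127 127]
 [168 169 167 139 131  99  36  45  91 126 129 128 128 128]
 [167 168 168 159 152 140  66  82 124 129 127 127 128 129]
 [167 168 167 160 161 158 132 151 148 135 126 126 128 129]
 [167 169 168 160 158 159 156 160 159 157 146 134 128 129]
 [168 169 166 153 157 160 158 159 159 159 158 152 141 129]
 [166 169 167 152 159 160 158 159 159 159 159 158 155 143]
 [168 169 162 133 158 160 158 158 158 157 158 156 157 154]]
disc px 399.48618784530385 337.7403314917127 181 390 407 329 344 [0.5288 0.3203 0.018 ]
disc px 237.8653846153846 146.98076923076923 52 228 244 142 152 [0.5197 0.3329 0.018 ]
```

servo_tool(deltas=[{"dx": 13, "dy": 0, "dz": -50, "rx": -0.059, "ry": 0, "rz": 0, "fingers": -1}, {"dx": 0, "dy": 0, "dz": -50, "rx": 0, "ry": 0, "rz": 0, "fingers": -1}, {"dx": 0, "dy": 0, "dz": -20, "rx": 0, "ry": 0, "rz": 0, "fingers": -1}, {"dx": 0, "dy": 0, "dz": 0, "rx": 0, "ry": 0, "rz": 0, "fingers": -1}, {"dx": 0, "dy": 0, "dz": 0, "rx": 0, "ry": 0, "rz": 0, "fingers": -1}])

```text
clock: 11.45
tcp_pos: [0.5533, 0.1353, 0.1745]
orientation: [-0.0, 0.708, 0.706, -0.001]
wrist_force: [0.8, 0.2, 0.2]
finger_gap: 0.0851
```

```bash
python3 - <<'E'
from h import *
w=cam("wrist"); st=env.get_state(); print(st["clock"],st["tcp_pos"],T_tcp(st)[:3,:3].round(3).tolist()); save(w,"w7.png")
h=w["img"].astype(int); m=((h.max(2)<90)&(h[...,0]>h[...,2]+12)).astype(np.uint8); m=cv2.morphologyEx(m,cv2.MORPH_OPEN,np.ones((5,5),np.uint8))
n,l,sx,c=cv2.connectedComponentsWithStats(m); i=1+np.argmax(sx[1:,4]); print(sx[i],c[i])
for y in range(sx[i,1],sx[i,1]+sx[i,3],12):
    xs=np.nonzero(l[y]==i)[0]; a,b=at_z(w,(xs.min(),y),.049),at_z(w,(xs.max(),y),.049); print(y,xs.min(),xs.max(),a.round(4),b.round(4))
E
```

```text
11.5 [0.55404641 0.13540209 0.17558557] [[0.002, 1.0, 0.001], [1.0, -0.002, -0.0], [-0.0, 0.001, -1.0]]
[ 226  184   96  121 9857] [273.80977985 241.84640357]
184 287 316 [0.5597 0.1643 0.049 ] [0.5756 0.1643 0.049 ]
196 226 321 [0.5261 0.1576 0.049 ] [0.5785 0.1575 0.049 ]
208 226 321 [0.5258 0.1507 0.049 ] [0.5787 0.1505 0.049 ]
220 227 320 [0.526  0.1436 0.049 ] [0.5784 0.1435 0.049 ]
232 227 320 [0.5257 0.1363 0.049 ] [0.5787 0.1362 0.049 ]
244 228 320 [0.526 0.129 0.049] [0.5789 0.1288 0.049 ]
256 229 319 [0.5262 0.1214 0.049 ] [0.5786 0.1213 0.049 ]
268 230 319 [0.5265 0.1137 0.049 ] [0.5789 0.1136 0.049 ]
280 233 316 [0.5279 0.1058 0.049 ] [0.5773 0.1057 0.049 ]
292 242 306 [0.5331 0.0977 0.049 ] [0.5716 0.0976 0.049 ]
304 267 279 [0.548  0.0894 0.049 ] [0.5553 0.0894 0.049 ]
```

servo_tool(deltas=[{"dx": -1.5, "dy": 0, "dz": -35, "rx": 0, "ry": 0, "rz": 0, "fingers": -1}, {"dx": 0, "dy": 0, "dz": -30, "rx": 0, "ry": 0, "rz": 0, "fingers": -1}, {"dx": 0, "dy": 0, "dz": -15, "rx": 0, "ry": 0, "rz": 0, "fingers": -1}, {"dx": 0, "dy": 0, "dz": 0, "rx": 0, "ry": 0, "rz": 0, "fingers": -1}, {"dx": 0, "dy": 0, "dz": 0, "rx": 0, "ry": 0, "rz": 0, "fingers": -1}])

```text
clock: 12.0
tcp_pos: [0.5529, 0.1355, 0.0959]
orientation: [0.001, 0.708, 0.706, 0.001]
wrist_force: [-0.2, -0.0, -0.3]
finger_gap: 0.0855
```

```bash
python3 - <<'E'
from h import *
s=cam("scene"); e=cam("side"); a,b=(398.6,328.4),(240,142.0)
print("tip tri",tri([(s,a),(e,b)]),at_z(s,a,.042).round(4),at_z(e,b,.042).round(4))
st=env.get_state(); print(st["clock"],st["tcp_pos"],st["wrist_force"],T_tcp(st)[:3,2].round(3))
E
```

```text
tip tri (array([0.53162435, 0.31880442, 0.04170309]), [array([ 0.1, -0. ]), array([0.1, 0. ])]) [0.5321 0.3189 0.042 ] [0.5313 0.3185 0.042 ]
12.1 [0.55319242 0.13552174 0.09627723] [ 0.04009756 -0.18079288 -0.48178039] [ 0.002  0.    -1.   ]
```

servo_tool(deltas=[{"dx": 0, "dy": 0, "dz": -1, "rx": 0, "ry": 0, "rz": 0, "fingers": 1}, {"dx": 0, "dy": 0, "dz": 0, "rx": 0, "ry": 0, "rz": 0, "fingers": 1}, {"dx": 0, "dy": 0, "dz": 0, "rx": 0, "ry": 0, "rz": 0, "fingers": 1}, {"dx": 0, "dy": 0, "dz": 0, "rx": 0, "ry": 0, "rz": 0, "fingers": 1}, {"dx": 0, "dy": 0, "dz": 0, "rx": 0, "ry": 0, "rz": 0, "fingers": 1}], newtons=40)

```text
clock: 12.6
tcp_pos: [0.5521, 0.1355, 0.094]
orientation: [0.0, 0.708, 0.707, 0.0]
wrist_force: [-0.3, -0.6, 6.6]
finger_gap: 0.0533
```

servo_tool(deltas=[{"dx": -2, "dy": 5, "dz": 0, "rx": 0, "ry": 0, "rz": 0, "fingers": 1}, {"dx": -3, "dy": 8, "dz": 0, "rx": 0, "ry": 0, "rz": 0, "fingers": 1}, {"dx": -4, "dy": 10, "dz": 0, "rx": 0, "ry": 0, "rz": 0, "fingers": 1}, {"dx": -4, "dy": 10, "dz": 0, "rx": 0, "ry": 0, "rz": 0, "fingers": 1}, {"dx": -4, "dy": 8, "dz": 0, "rx": 0, "ry": 0, "rz": 0, "fingers": 1}, {"dx": 0, "dy": 4, "dz": 0, "rx": 0, "ry": 0, "rz": 0, "fingers": 1}, {"dx": 0, "dy": 0, "dz": 0, "rx": 0, "ry": 0, "rz": 0, "fingers": 1}, {"dx": 0, "dy": 0, "dz": 0, "rx": 0, "ry": 0, "rz": 0, "fingers": 1}])

```text
clock: 13.4
tcp_pos: [0.535, 0.1805, 0.094]
orientation: [0.0, 0.708, 0.707, -0.0]
wrist_force: [-0.8, -0.9, 6.6]
finger_gap: 0.0533
```

```bash
python3 - <<'E'
from h import *
s=cam("scene"); e=cam("side"); w=cam("wrist"); st=env.get_state(); print(st["clock"],st["tcp_pos"],st["wrist_force"],st["finger_gap"],T_tcp(st)[:3,2].round(3))
# predicted pixel of point under the tip on sole top
P=[0.5317,0.3187,0.024]
for d,n in ((s,"s"),(e,"e"),(w,"w")): print(n,"pred mark px",proj(d,P)[0].round(1))
a=cv2.resize(s["img"][285:355,350:450],(400,280),interpolation=2); b=cv2.resize(e["img"][120:176,205:285],(400,280),interpolation=2)
cv2.imwrite("pics/c8.png",np.vstack([np.hstack([a,b]),cv2.resize(w["img"][0:210,140:440],(400,280)).repeat(1,0) if 0 else np.hstack([cv2.resize(w["img"],(400,300)),np.zeros((300,400,3),np.uint8)])])[:,:,::-1])
E
```

```text
13.55 [0.53497536 0.18054292 0.09398566] [-0.77516058 -0.15322309  7.20400362] 0.05354472335394543 [-0. -0. -1.]
s pred mark px [397.3 334.6]
e pred mark px [240.4 146.7]
w pred mark px [263.8 -99.4]
```

View pics/c8.png

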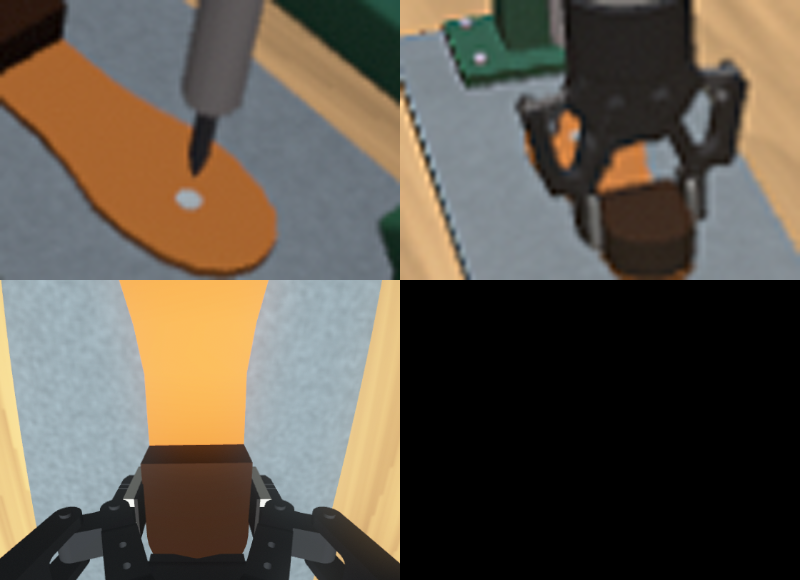

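Scene crop: the dot is at about (189,199), right under the tip at (199,173) once the parallax from the 18 mm height is allowed for. A precise check follows.

```bash
python3 - <<'E'
from h import *
s=cam("scene"); e=cam("side")
def dot(d,near,r):
    x,y=near; im=d["img"][y-r:y+r+1,x-r:x+r+1].astype(float); wgt=np.clip((im[...,2]-60)/100,0,1)*(im[...,0]-im[...,2]<40); n,l,sx,c=cv2.connectedComponentsWithStats((wgt>.3).astype(np.uint8)); i=l[r,r] or 1+np.argmax(sx[1:,4]); m=(l==i)*wgt
    ys,xs=np.mgrid[-r:r+1,-r:r+1]; return ((m*xs).sum()/m.sum()+x,(m*ys).sum()/m.sum()+y),sx[i,4]
a,na=dot(s,(397,334),5); print(a,na,at_z(s,a,.024).round(4))
b,nb=dot(e,(240,147),3); print(b,nb,at_z(e,b,.024).round(4)); print(tri([(s,a),(e,b)]))
print(s["img"].max(2)[324:331,394:404])
E
```

```text
(np.float64(396.5783653846154), np.float64(334.4764423076923)) 22 [0.5326 0.3177 0.024 ]
(np.float64(240.0), np.float64(146.47402597402598)) 2 [0.5308 0.321  0.024 ]
(array([0.53147464, 0.31832027, 0.02460621]), [array([ 0.7, -0.3]), array([0.4, 0.2])])
[[169 170 167  73  30  33  34  70 138 169]
 [169 169 168  94  36  33  43 101 163 170]
 [168 169 166  99  34  31  72 138 169 169]
 [168 169 167 125  42  54 119 165 169 168]
 [169 168 169 155  69 103 162 170 169 168]
 [168 168 170 164 139 163 170 170 168 168]
 [169 168 169 169 166 169 169 169 168 168]]
```

servo_tool(deltas=[{"dx": 0, "dy": 0.8, "dz": 0, "rx": 0, "ry": 0, "rz": 0, "fingers": 1}, {"dx": 0, "dy": 0, "dz": 0, "rx": 0, "ry": 0, "rz": 0, "fingers": 1}, {"dx": 0, "dy": 0, "dz": 0, "rx": 0, "ry": 0, "rz": 0, "fingers": -1}, {"dx": 0, "dy": 0, "dz": 0, "rx": 0, "ry": 0, "rz": 0, "fingers": -1}, {"dx": 0, "dy": 0, "dz": 0, "rx": 0, "ry": 0, "rz": 0, "fingers": -1}, {"dx": 0, "dy": 0, "dz": 0, "rx": 0, "ry": 0, "rz": 0, "fingers": -1}, {"dx": 0, "dy": 0, "dz": 0, "rx": 0, "ry": 0, "rz": 0, "fingers": -1}])

```text
clock: 14.35
tcp_pos: [0.5344, 0.1812, 0.0928]
orientation: [-0.001, 0.708, 0.707, -0.001]
wrist_force: [-0.3, -0.1, 0.1]
finger_gap: 0.0852
```

servo_tool(deltas=[{"dx": 0, "dy": 0, "dz": 10, "rx": 0, "ry": 0, "rz": 0, "fingers": -1}, {"dx": 0, "dy": 0, "dz": 30, "rx": 0, "ry": 0, "rz": 0, "fingers": -1}, {"dx": 0, "dy": -20, "dz": 40, "rx": 0, "ry": 0, "rz": 0, "fingers": -1}, {"dx": 0, "dy": -40, "dz": 25, "rx": 0, "ry": 0, "rz": 0, "fingers": -1}, {"dx": 0, "dy": -45, "dz": 15, "rx": 0, "ry": 0, "rz": 0, "fingers": -1}, {"dx": 0, "dy": -45, "dz": 10, "rx": 0, "ry": 0, "rz": 0, "fingers": -1}, {"dx": 0, "dy": -40, "dz": 0, "rx": 0, "ry": 0, "rz": 0, "fingers": -1}, {"dx": 0, "dy": 0, "dz": 0, "rx": 0, "ry": 0, "rz": 0, "fingers": -1}])

```text
clock: 15.15
tcp_pos: [0.5351, -0.0131, 0.2245]
orientation: [0.001, 0.71, 0.704, -0.0]
wrist_force: [-0.5, 1.0, 0.2]
finger_gap: 0.0851
```

servo_tool(deltas=[{"dx": -40, "dy": 0, "dz": 10, "rx": 0, "ry": 0, "rz": 0, "fingers": -1}, {"dx": -40, "dy": 0, "dz": 10, "rx": 0, "ry": 0, "rz": 0, "fingers": -1}, {"dx": -10, "dy": 0, "dz": 0, "rx": 0, "ry": 0, "rz": 0, "fingers": -1}, {"dx": 0, "dy": 0, "dz": 0, "rx": 0, "ry": 0, "rz": 0, "fingers": -1}])

```text
clock: 15.55
tcp_pos: [0.4435, -0.0083, 0.2438]
orientation: [-0.0, 0.708, 0.707, -0.0]
wrist_force: [-0.4, -0.7, 1.1]
finger_gap: 0.0856
```

```bash
python3 - <<'E'
from h import *
s=cam("scene"); e=cam("side"); st=env.get_state(); print(st["clock"],st["tcp_pos"],st["wrist_force"])
def dot(d,near,r):
    x,y=near; im=d["img"][y-r:y+r+1,x-r:x+r+1].astype(float); wgt=np.clip((im[...,2]-60)/100,0,1)*(im[...,0]-im[...,2]<40); n,l,sx,c=cv2.connectedComponentsWithStats((wgt>.3).astype(np.uint8)); i=l[r,r] or 1+np.argmax(sx[1:,4]); m=(l==i)*wgt
    ys,xs=np.mgrid[-r:r+1,-r:r+1]; return ((m*xs).sum()/m.sum()+x,(m*ys).sum()/m.sum()+y),sx[i,4]
a,na=dot(s,(397,334),5); print(a,na,at_z(s,a,.024).round(4))
b,nb=dot(e,(240,147),4); print(b,nb,at_z(e,b,.024).round(4)); print(tri([(s,a),(e,b)]))
A=cv2.resize(s["img"][100:360,140:440],(450,390),interpolation=2); B=cv2.resize(e["img"][100:360,200:430],(345,390),interpolation=2)
C=cv2.resize(s["img"][290:350,360:440],(280,210),interpolation=2); D=cv2.resize(e["img"][120:180,205:285],(280,210),interpolation=2)
cv2.imwrite("pics/fin.png",np.vstack([np.hstack([A,B]),np.hstack([C,D,np.zeros((210,235,3),np.uint8)])])[:,:,::-1])
E
```

```text
15.65 [ 0.44552697 -0.00864744  0.24351528] [-0.51364616 -0.03719579 -0.15683617]
(np.float64(396.6905241935484), np.float64(334.46370967741933)) 21 [0.5324 0.3178 0.024 ]
(np.float64(240.22199592668025), np.float64(146.59266802443992)) 5 [0.5313 0.3199 0.024 ]
(array([0.53169858, 0.31820766, 0.02439805]), [array([ 0.5, -0.2]), array([0.3, 0.1])])
```

View pics/fin.png

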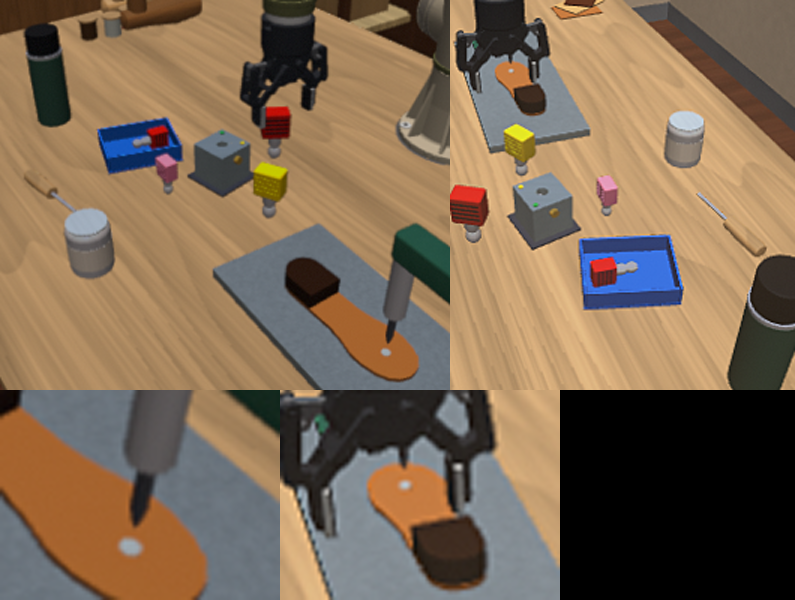

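The dot triangulates at (0.5317, 0.3182), against the tip at (0.5316, 0.3188), so it is within 1 mm. The sole lies flat, the plug is in the tray, the other things look undisturbed, and the gripper is clear.

```bash
python3 -c "
from h import *
print(job.hand_in())"
```

```text
the job is handed in; nothing more can be done
None
```

The job is done and handed in at about 15.7 s of the 54 s allowed. I pulled the red plug straight up out of its socket and laid it in the blue tray. Then I gripped the sole by its heel, slid it along the board until the white dot was under the punch tip, let go and moved the gripper clear.

**Last checks:**
- **Dot and tip:** from the scene and side views together, the dot is at (0.5317, 0.3182) m and the punch tip at (0.5316, 0.3188) m, under 1 mm apart. Taken singly, the two cameras differ by about 1–2 mm on the dot's position.
- **Sole:** it lies flat; the dot measured 24.4 mm above the bench, against the expected 24 mm.
- **Plug:** it lies in the tray and the socket is empty.
- **Other things:** the flask, glue tin and awl look where they were. I judged this by eye and did not measure it.
- **Forces:** the wrist force stayed under 8 N in every reading I took. I did not see the peak during the pull itself.

**Disagreements along the way:** the first wrist view put the plug about 7 mm off in y. A closer, settled view agreed with the scene and side cameras, and I used that. A 0.06 rad tool tilt was left after the tray move, and I corrected it before gripping the sole.

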